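# Load the ring finisher and hold its sprung dial at the third click

## Task

Drop the two silver ring blanks one by one into the two round pockets of the small blue ring-finishing unit, one lying flat in each pocket. Only when both are in, turn the unit's hold-to-run dial clockwise past its first and second clicks to the third (the three green dots) and hold it there against its return spring: finish while still holding it, as it runs back by itself if let go. Leave the loupe, hammer, brass weight and pliers where they lie.

Things in the scene. Friction and masses are not known exactly. Their poses are not given: they have to be found in the camera images.
- ring_a: A silver ring blank, a plain band of 21 mm outer and about 13 mm inner diameter, 8 mm tall, about 15 g, lying flat on the bench. Origin: centre of its underside; z is its axis. Pinch it across the outside; the two ring blanks are alike and either may go in either pocket.
- ring_b: The second ring blank, like ring_a.
- unit: The ring-finishing unit, fixed to the bench: low blue box, bare aluminium plate on its left half (+y), 130 mm (x) by 200 mm (y), flat top 46 mm above the bench. Origin: centre of its underside. Pockets at (-32, +55) and (+32, +55) mm and dial axis at (0, -45) mm in its x, y. Only the dial stands above the top.
- pocket0 (a point): Centre of the mouth of the nearer pocket, in the plane of the unit's top: a round blind pocket 28 mm across and 12 mm deep, flat floor. A ring let go just above the mouth drops in and lies flat.
- pocket1 (a point): The same point of the farther pocket, equal in size.
- dial_grip (a point): Point on the dial's upright axis, 20 mm above the unit's top, where to grip. Black dial: skirt 52 mm across (top 7 mm above the unit) under a flat-sided bar 46 long, 14 wide, top 31 mm above the unit. The point turns with the dial: x along the bar to the end with the white pointer line, y across it, z up. At rest the pointer stands 0.6 rad left (counter-clockwise from above) of the unit's x axis.
- dial (a joint): Turn of the dial, rad, clockwise from above, 0 at rest. Clicks at 0.4 (one white dot), 0.8 (two) and 1.2 (three green dots); past the third it stops at 1.3. A spring drives it back to 0 from every click if let go: about 0.05 N m at the start, 0.10 at the third click, up to 0.13 on the way over the clicks.
- loupe: Bystander: black eye loupe, 35 mm across, 26 mm tall, standing near the front left; origin at the centre of its underside.
- chasing_hammer: Bystander: chasing hammer with a wooden handle, 240 mm long, 25 mm tall, lying in front of the unit; origin under its middle.
- weight: Bystander: small brass weight, 25 mm across, 21 mm tall, right of the unit; origin at the centre of its underside.
- pliers: Bystander: red-handled flat pliers, 145 mm long, 13 mm tall, lying to the right and in front of the unit; origin under their middle.

How it is judged:
On the way, in this order (a step that is already met when the one before it is completed fails the run):
1. one ring blank lies in a pocket ((((horizontal distance between ring_a and pocket0 below 0.007 m and z of ring_a in the frame of pocket0 below -0.009 m and angle between ring_a's own z axis and vertical below 0.2 rad) or (horizontal distance between ring_a and pocket1 below 0.007 m and z of ring_a in the frame of pocket1 below -0.009 m and angle between ring_a's own z axis and vertical below 0.2 rad)) or ((horizontal distance between ring_b and pocket0 below 0.007 m and z of ring_b in the frame of pocket0 below -0.009 m and angle between ring_b's own z axis and vertical below 0.2 rad) or (horizontal distance between ring_b and pocket1 below 0.007 m and z of ring_b in the frame of pocket1 below -0.009 m and angle between ring_b's own z axis and vertical below 0.2 rad)))), for 0.1 s.
2. each pocket holds one ring blank ((((horizontal distance between ring_a and pocket0 below 0.007 m and z of ring_a in the frame of pocket0 below -0.009 m and angle between ring_a's own z axis and vertical below 0.2 rad) and (horizontal distance between ring_b and pocket1 below 0.007 m and z of ring_b in the frame of pocket1 below -0.009 m and angle between ring_b's own z axis and vertical below 0.2 rad)) or ((horizontal distance between ring_a and pocket1 below 0.007 m and z of ring_a in the frame of pocket1 below -0.009 m and angle between ring_a's own z axis and vertical below 0.2 rad) and (horizontal distance between ring_b and pocket0 below 0.007 m and z of ring_b in the frame of pocket0 below -0.009 m and angle between ring_b's own z axis and vertical below 0.2 rad)))), for 0.1 s.
3. the dial is held at the third click by the fingers (value of joint dial above 1.08 rad and contact force between the fingers and unit above 0.5 N), for 0.2 s.
At the end, for the whole second after the job is handed in: One ring blank lies flat in each pocket (within 7 mm of its centre, underside at least 9 mm below the mouth, tilt under 0.2 rad), and the fingers hold the dial still (under 0.2 rad/s) at its third click, past 1.08 rad (third click 1.2, stop 1.3) (all of step 3 and (((horizontal distance between ring_a and pocket0 below 0.007 m and z of ring_a in the frame of pocket0 below -0.009 m and angle between ring_a's own z axis and vertical below 0.2 rad) and (horizontal distance between ring_b and pocket1 below 0.007 m and z of ring_b in the frame of pocket1 below -0.009 m and angle between ring_b's own z axis and vertical below 0.2 rad)) or ((horizontal distance between ring_a and pocket1 below 0.007 m and z of ring_a in the frame of pocket1 below -0.009 m and angle between ring_a's own z axis and vertical below 0.2 rad) and (horizontal distance between ring_b and pocket0 below 0.007 m and z of ring_b in the frame of pocket0 below -0.009 m and angle between ring_b's own z axis and vertical below 0.2 rad))) and velocity of joint dial between -0.2 and 0.2 rad/s); the arm keeps its last pose, push and grip.
It fails at once if the dial is turned to its first click before both rings are in their pockets (value of joint dial above 0.3 rad and not (((horizontal distance between ring_a and pocket0 below 0.007 m and z of ring_a in the frame of pocket0 below -0.009 m and angle between ring_a's own z axis and vertical below 0.2 rad) and (horizontal distance between ring_b and pocket1 below 0.007 m and z of ring_b in the frame of pocket1 below -0.009 m and angle between ring_b's own z axis and vertical below 0.2 rad)) or ((horizontal distance between ring_a and pocket1 below 0.007 m and z of ring_a in the frame of pocket1 below -0.009 m and angle between ring_a's own z axis and vertical below 0.2 rad) and (horizontal distance between ring_b and pocket0 below 0.007 m and z of ring_b in the frame of pocket0 below -0.009 m and angle between ring_b's own z axis and vertical below 0.2 rad)))).
It fails at once if the black eye loupe is shifted by more than 3 cm (distance of loupe from where it was at the start of the episode above 0.03 m).
It fails at once if the chasing hammer is shifted by more than 3 cm (distance of chasing_hammer from where it was at the start of the episode above 0.03 m).
It fails at once if the brass weight is shifted by more than 3 cm (distance of weight from where it was at the start of the episode above 0.03 m).
It fails at once if the red flat-nose pliers is shifted by more than 3 cm (distance of pliers from where it was at the start of the episode above 0.03 m).
It also fails if it takes over 64 s, if anything falls off the work surface, if the arm or the gripper's body presses on something with over 40 N, if the wrist force passes 120 N, or if a joint passes its speed limit or range.

## Robot

A 7-joint arm with a two-finger parallel gripper is mounted at the origin on a cart in front of the work surface, level with it; the furniture and walls round the work are solid. World frame = base frame: x ahead of the robot, y to its left, z up, the work surface at z = 0. Lengths are in m, angles in rad, forces in N, time in s.
With the tool pointing down it reaches from about 0.425 to 1.025 m from the base axis. Payload 9.4 kg.
Tool frame: the origin (TCP) lies on the centre line of the jaws, within the pads' length; the fingertips stand 11 mm ahead of it and the grasp point (between the pads) lies 8 mm behind it (manip.tcp_to_tips is the distance from the TCP to the fingertips, in m); z points along the fingers, x is the direction in which the jaws open and shut, and the axes are right-handed (so a half turn about z gives the same grasp; the last joint's range is limited). The gripper opens to 93 mm and grips with 3 to 60 N. Pads are 15 mm wide; open, the fingers measure 128 mm over their backs; the gripper's body (75 mm by 188 mm) begins 65 mm behind the grasp point.
Start: joints at [-1.225, 0.599, -0.003, 1.599, 0.002, 0.943, -0.08], TCP at [0.297, 0.661, 0.23] pointing down, gripper open.
Joint ranges: [-2.57, 2.57], [-0.35, 1.97], [-1.29, 1.29], [0.11, 2.56], [-1.05, 4.19], [0.11, 1.86], [-2.63, 2.63]. Speed limits (rad/s): [2.22, 2.22, 3.01, 3.01, 3.14, 3.14, 3.14].

## Interface

Orientations are given as a 3x3 rotation matrix whose columns are the frame's x, y, z axes.
In Python, from bench import manip gives the robot as it stands. The module is installed in compiled form; this text tells all that it offers.
- The arm moves only by the tool play_rows, never from a script. Its argument "plan" is a list of rows, each an object of numbers: "tx", "ty", "tz": the shift along the world's x, y, z in mm; "turn": the turn about the world's z in rad. In form: [{"tx": .., "ty": .., "tz": .., "turn": ..}, ...]. A call has 1 to 8 rows; each row is the pose to reach, as a shift and turn from the pose measured when the call began; what a row does not reach only later rows make up. A row lasts 1/8 s, in which the tool goes at most 62.5 mm and 10.7 degrees, less where a joint would pass 70% of its speed; a pose out of reach is approached as far as the arm can. A call with a gripper value outside its range is refused whole. "gripper" is the gripper command: -1 is shut, 1 is fully open, values between are in proportion, set as the call begins (left out, the last holds). The fingers move at their own pace and stop on an object; "newtons" is the grip in N (left out, the last holds). Time passes only in rows, so rows that repeat a pose let the fingers close. It gives the time, the measured TCP pose, the force and the opening at its end, in the units of the state.
- manip.sense(): the state, without advancing time (a new reading comes with each control period).
- manip.get_image(name): name is "side" or "top" or "wrist"; returns (picture, depth): 400x640x3 uint8, blue, green, red; 400x640 float32, m along the optical axis (not along the pixel's ray), 0 where there is no reading.
- manip.calibration(name): a dict with "fx", "fy", "cx", "cy" (pixels), "pose" (4x4, takes a point from camera to world coordinates); the wrist camera has in their place "mount" (4x4, takes a point from camera to tool coordinates, whose origin is the TCP and whose axes are the tool frame's). Camera axes: x right, y down, z forward; pixel columns grow to the right and rows downward; lengths in m; the calibration is good to about 2 mm. A picture is of the moment at which its call begins: read the wrist's pose just before it. calibration takes no time and is no camera call.
- manip.finish_job(): hands the job in, once; it reports no verdict.
The state is a dict: "clock": time; "joints": joint angles; "dq": joint speeds; "joint_torque": joint torques, N m; "tool_pos": TCP position; "ee_rot": TCP orientation; "force": force on the tool from outside, world axes, zero at the start; "ft_torque": the same for the moment, N m; "gripper_width": finger opening in m.
Only numpy, scipy, OpenCV 4.12 (cv2) and the standard library are available. Lean on these libraries where they do the work, as an engineer would, in place of code of your own. Each camera call takes 0.05 s, during which the arm holds its last target. There are 200 camera calls.

## Working session

There is one attempt and no reset: what is moved stays moved. The work goes in short steps, Python scripts to look and compute and a tool call to move; the robot and the scene stay as the last step left them, time stands still between calls to the robot, and variables do not carry over. Pictures are saved under pics/ and viewed, on a budget of 10 in all, crops included, one or two more only if the job needs it, and the job is handed in when it is done.

Besides the shell and the picture viewer there is one more tool, called after ">>>" in YAML: its name, and indented under it one key for each argument. play_rows: Moves the arm, as the interface text tells. Its arguments: {"type":"object","properties":{"plan":{"type":"array"},"gripper":{"type":"number"},"newtons":{"type":"number"}},"required":["plan"]}

```bash
mkdir -p pics; python3 - <<'E'
from bench import manip
import cv2, numpy as np
s=manip.sense(); print({k:np.round(v,3).tolist() for k,v in s.items()})
for n in ("top","side"):
    im,d=manip.get_image(n); cv2.imwrite(f"pics/{n}0.png",im); np.save(f"pics/{n}0.npy",d)
    c=manip.calibration(n); print(n,{k:np.round(v,3).tolist() for k,v in c.items()})
print(manip.calibration("wrist"), manip.tcp_to_tips)
E
```

```text
{'clock': 0.0, 'joints': [-1.225, 0.6, -0.003, 1.6, 0.002, 0.943, -0.08], 'dq': [0.001, -0.002, -0.0, -0.001, 0.001, -0.0, -0.001], 'joint_torque': [-0.001, -76.505, 1.497, -25.237, -0.052, 0.017, 0.0], 'tool_pos': [0.297, 0.661, 0.229], 'ee_rot': [[0.41, 0.912, -0.001], [0.912, -0.41, -0.001], [-0.002, 0.0, -1.0]], 'force': [0.15, 0.384, 0.604], 'ft_torque': [-0.033, -0.005, 0.029], 'gripper_width': 0.093}
top {'fx': 500.886, 'fy': 500.886, 'cx': 321.403, 'cy': 200.093, 'pose': [[-0.001, -0.984, 0.176, 0.208], [-1.0, 0.002, 0.006, -0.031], [-0.006, -0.176, -0.984, 1.596], [0.0, 0.0, 0.0, 1.0]]}
side {'fx': 494.093, 'fy': 494.093, 'cx': 318.725, 'cy': 197.726, 'pose': [[-1.0, 0.017, -0.01, 0.494], [0.017, 0.474, -0.88, 1.101], [-0.01, -0.88, -0.474, 0.683], [0.0, 0.0, 0.0, 1.0]]}
{'fx': 282.82325045449494, 'fy': 282.82325045449494, 'cx': 315.6546357283103, 'cy': 197.55717713262436, 'mount': array([[ 9.99999543e-01,  9.55996772e-04,  7.05206519e-06,
         7.91318344e-05],
       [-9.29727584e-04,  9.70750169e-01,  2.40090078e-01,
        -6.68711065e-02],
       [ 2.22679546e-04, -2.40089975e-01,  9.70750614e-01,
        -1.54916047e-01],
       [ 0.00000000e+00,  0.00000000e+00,  0.00000000e+00,
         1.00000000e+00]])} 0.011
```

View pics/top0.png

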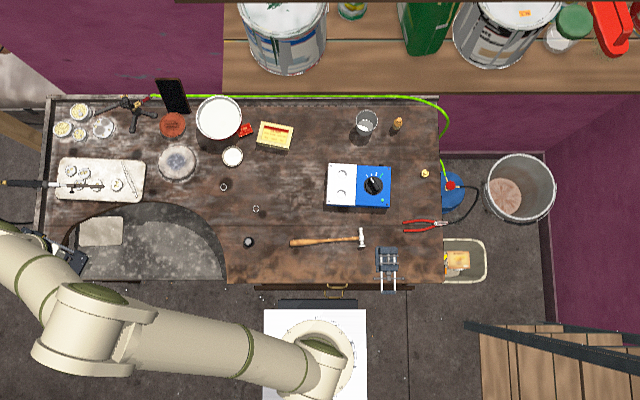

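View pics/side0.png

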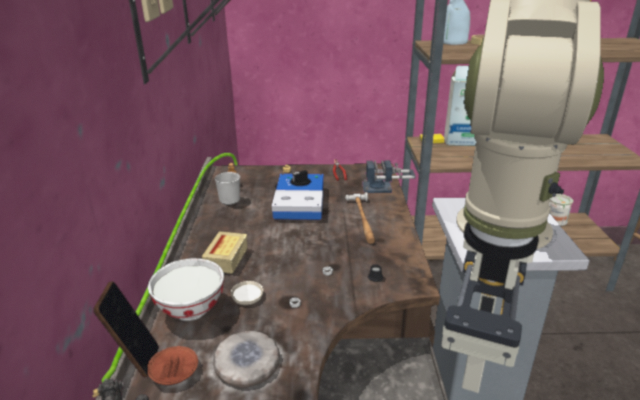

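The top view shows rings near (223,187) and (256,209), and the unit spanning (327..391, 163..207) with its dial at (374,184). The loupe is at (249,242), the hammer in front of the unit and the pliers at (420,225). The side view agrees, with rings at (295,302) and (328,271).

```bash
cat > h.py <<'E'
from bench import manip
import cv2, numpy as np
def ray(c,uv,z,pose=None):
    P=c["pose"] if pose is None else pose
    d=P[:3,:3]@np.array([(uv[0]-c["cx"])/c["fx"],(uv[1]-c["cy"])/c["fy"],1]); o=P[:3,3]
    return o+d*(z-o[2])/d[2]
def wristpose():
    s=manip.sense(); T=np.eye(4); T[:3,:3]=s["ee_rot"]; T[:3,3]=s["tool_pos"]
    return s,T@manip.calibration("wrist")["mount"]
def blobs(mask,amin,amax):
    n,_,st,ce=cv2.connectedComponentsWithStats(mask.astype(np.uint8))
    return [(ce[i],st[i].tolist()) for i in range(1,n) if amin<=st[i][4]<=amax]
E
python3 - <<'E'
from h import *
c=manip.calibration("top"); im=cv2.imread("pics/top0.png")
b,g,r=[im[:,:,i].astype(int) for i in range(3)]
for n,u,v in(("r1",223,187),("r2",256,209)):
    w=im[v-9:v+10,u-9:u+10].min(2).astype(int)
    m=w>110
    ys,xs=np.nonzero(m); print(n,m.sum(),xs.mean()+u-9,ys.mean()+v-9, xs.ptp() if hasattr(xs,'ptp') else np.ptp(xs),np.ptp(ys), ray(c,(xs.mean()+u-9,ys.mean()+v-9),.006).round(4))
blue=(b>120)&(b-r>60)
for ce,st in blobs(blue,300,9e9): print("blue",ce.round(1),st)
roi=np.zeros_like(blue); roi[155:215,320:400]=1
unit=roi&((blue)|(im.min(2)>140))
ctr=max(cv2.findContours(unit.astype(np.uint8),0,2)[0],key=cv2.contourArea)
R=cv2.minAreaRect(ctr); print(R)
P=np.array([ray(c,p,.046)for p in cv2.boxPoints(R)]);print(P.round(4),P.mean(0))
for n,p in dict(loupe=(249,242),weight=(425,173),dial=(374,184),p0=(341,191),p1=(341,172)).items(): print(n,ray(c,p,.046 if n[0] in'dp' else .02).round(3))
cv2.imwrite("pics/crop1.png",cv2.resize(im[150:260,210:400],None,fx=4,fy=4,interpolation=cv2.INTER_CUBIC))
E
```

```text
r1 23 223.2173913043478 187.04347826086956 6 7 [0.5366 0.2974 0.006 ]
r2 19 255.31578947368422 207.73684210526315 5 6 [0.4684 0.1916 0.006 ]
blue [372.8 185.6] [355, 165, 36, 42, 1099]
blue [450.4 194.3] [441, 171, 24, 37, 421]
((358.5111083984375, 184.83409118652344), (63.65868377685547, 41.50785446166992), 3.814074993133545)
[[ 0.4751 -0.0338  0.046 ]
 [ 0.6091 -0.0429  0.046 ]
 [ 0.5947 -0.2449  0.046 ]
 [ 0.4613 -0.2328  0.046 ]] [ 0.53504183 -0.13861831  0.046     ]
loupe [0.357 0.207 0.02 ]
weight [ 0.579 -0.355  0.02 ]
dial [ 0.537 -0.188  0.046]
p0 [ 0.515 -0.083  0.046]
p1 [ 0.576 -0.084  0.046]
```

View pics/crop1.png

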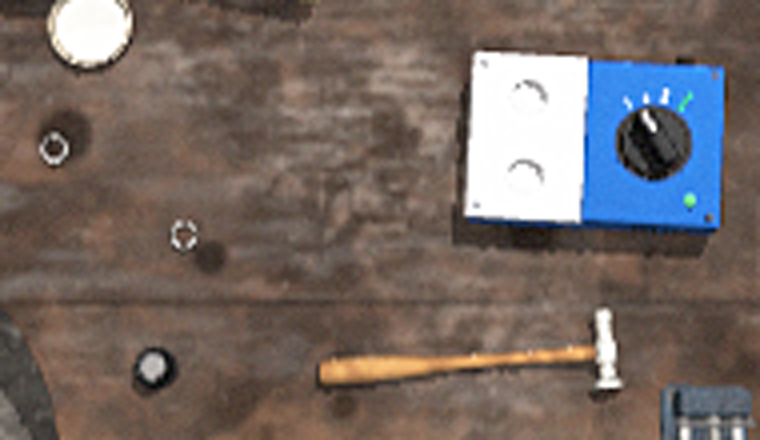

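The unit's yaw is about -0.07, with its centre near (0.535, -0.139). Both its footprint (134 x 202 mm) and the pocket positions match the sizes given. I'll start on ring 1.

>>> play_rows:
  plan:
    - {"tx": 35,"ty": -52,"tz": 0,"turn": -0.16}
    - {"tx": 70,"ty": -105,"tz": 0,"turn": -0.32}
    - {"tx": 105,"ty": -157,"tz": -10,"turn": -0.48}
    - {"tx": 140,"ty": -210,"tz": -30,"turn": -0.64}
    - {"tx": 175,"ty": -262,"tz": -50,"turn": -0.8}
    - {"tx": 210,"ty": -315,"tz": -70,"turn": -0.96}
    - {"tx": 240,"ty": -363,"tz": -90,"turn": -1.12}
    - {"tx": 240,"ty": -363,"tz": -90,"turn": -1.15}
  gripper: 0.1
  newtons: 15

```text
clock: 1.1
tool_pos: [0.5389, 0.2927, 0.1375]
ee_rot: [[1.0, -0.01, -0.002], [-0.01, -1.0, -0.003], [-0.002, 0.003, -1.0]]
force: [-0.4, 0.6, 0.1]
gripper_width: 0.0513
```

```bash
cat > w.py <<'E'
import sys
from h import *
s,P=wristpose(); im,d=manip.get_image("wrist"); cv2.imwrite(f"pics/{sys.argv[1]}.png",im)
c=manip.calibration("wrist")
print("tcp",s["tool_pos"].round(4) if hasattr(s["tool_pos"],'round') else s["tool_pos"],"yaw",np.arctan2(s["ee_rot"][1][0],s["ee_rot"][0][0]).round(3),"w",s["gripper_width"],s["clock"])
E
python3 w.py w1; python3 - <<'E'
from h import *
s,P=wristpose(); c=manip.calibration("wrist")
im=cv2.imread("pics/w1.png")
Pi=np.linalg.inv(P)
for X in([.5366,.2974,.008],[.4684,.1916,.008]):
    q=Pi@np.array(X+[1]); print("expect px",c["fx"]*q[0]/q[2]+c["cx"],c["fy"]*q[1]/q[2]+c["cy"],"diam",.021*c["fx"]/q[2])
E
```

```text
tcp [0.5389 0.2927 0.1375] yaw -0.01 w 0.051253499319887895 1.1
expect px 314.5090349705856 190.164766503043 diam 20.392915692218583
expect px 254.5295421426892 282.7751093147781 diam 18.730784621567544
```

View pics/w1.png

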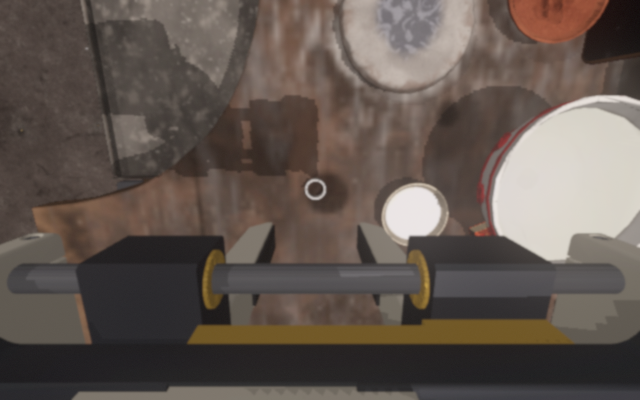

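The ring sits at (315,189), within about a pixel of the prediction, and the dish at (415,213) stays clear of the fingers. I'll refine the position by fitting the contour.

```bash
cat > ring.py <<'E'
import sys
from h import *
def ring(im,P,uv,z=.008,h=18):
    u,v=int(uv[0]),int(uv[1]); w=im[v-h:v+h+1,u-h:u+h+1].min(2)
    t,m=cv2.threshold(w,0,255,cv2.THRESH_OTSU)
    ctr=max(cv2.findContours(m,0,2)[0],key=cv2.contourArea)
    (x,y),r=cv2.minEnclosingCircle(ctr); x+=u-h;y+=v-h
    p=ray(manip.calibration("wrist"),(x,y),z,P)
    print("ring px",round(x,1),round(y,1),"r",round(r,1),"otsu",t,"pos",p.round(4)); return p
if __name__=="__main__":
    s,P=wristpose(); p=ring(cv2.imread(sys.argv[1]),P,(float(sys.argv[2]),float(sys.argv[3])),float(sys.argv[4]))
    print("shift mm",((p-s["tool_pos"])*1000).round(1))
E
python3 ring.py pics/w1.png 315 189 0.008
```

```text
ring px 315.0 188.8 r 11.0 otsu 103.0 pos [0.5371 0.2988 0.008 ]
shift mm [  -1.6    5.  -129.7]
```

>>> play_rows:
  plan:
    - {"tx": -2,"ty": 5.5,"tz": -40,"turn": 0.01}
    - {"tx": -2,"ty": 5.5,"tz": -80,"turn": 0.01}
    - {"tx": -2,"ty": 5.5,"tz": -105,"turn": 0.01}
    - {"tx": -2,"ty": 5.5,"tz": -118,"turn": 0.01}
    - {"tx": -2,"ty": 5.5,"tz": -124,"turn": 0.01}
    - {"tx": -2,"ty": 5.5,"tz": -124,"turn": 0.01}

```text
clock: 1.9
tool_pos: [0.5367, 0.2999, 0.0141]
ee_rot: [[1.0, 0.002, -0.002], [0.002, -1.0, -0.002], [-0.002, 0.002, -1.0]]
force: [0.2, 1.0, 0.6]
gripper_width: 0.051
```

>>> play_rows:
  plan:
    - {"tx": 0,"ty": 0,"tz": 0,"turn": 0}
    - {"tx": 0,"ty": 0,"tz": 0,"turn": 0}
    - {"tx": 0,"ty": 0,"tz": 0,"turn": 0}
    - {"tx": 0,"ty": 0,"tz": 0,"turn": 0}
  gripper: -1

```text
clock: 2.4
tool_pos: [0.5369, 0.2999, 0.0143]
ee_rot: [[1.0, 0.002, -0.001], [0.002, -1.0, -0.002], [-0.001, 0.002, -1.0]]
force: [-0.3, -1.2, 2.4]
gripper_width: 0.0195
```

>>> play_rows:
  plan:
    - {"tx": 0,"ty": 0,"tz": 40,"turn": 0}
    - {"tx": 0,"ty": -20,"tz": 90,"turn": 0}
    - {"tx": -5,"ty": -75,"tz": 125,"turn": 0}
    - {"tx": -10,"ty": -135,"tz": 125,"turn": 0}
    - {"tx": -15,"ty": -195,"tz": 125,"turn": 0}
    - {"tx": -20,"ty": -255,"tz": 125,"turn": 0}
    - {"tx": -25,"ty": -310,"tz": 125,"turn": 0}
    - {"tx": -30,"ty": -360,"tz": 125,"turn": 0}

```text
clock: 3.4
tool_pos: [0.5065, -0.0622, 0.1395]
ee_rot: [[1.0, 0.001, -0.001], [0.001, -1.0, -0.002], [-0.001, 0.002, -1.0]]
force: [1.4, 0.0, -0.1]
gripper_width: 0.02
```

>>> play_rows:
  plan:
    - {"tx": 0,"ty": -20,"tz": 0,"turn": 0}
    - {"tx": 0,"ty": -20,"tz": 0,"turn": 0}
    - {"tx": 0,"ty": -20,"tz": 0,"turn": 0}

```text
clock: 3.78
tool_pos: [0.5066, -0.0811, 0.1395]
ee_rot: [[1.0, 0.002, -0.001], [0.002, -1.0, -0.002], [-0.001, 0.002, -1.0]]
force: [0.2, 0.1, 0.6]
gripper_width: 0.0198
```

```bash
python3 w.py w2
```

```text
tcp [ 0.5066 -0.0811  0.1395] yaw 0.002 w 0.019841247987445607 3.775
```

View pics/w2.png

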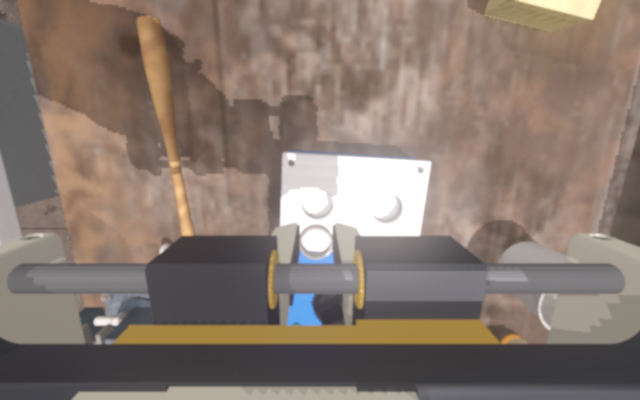

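The wrist view shows the pockets at about (316,203) and (386,206), the held ring at (316,241), and the plate's left corners at (283,152) and (430,160). I'll measure both pockets with edge circles and check them against the plate corners.

```bash
python3 - <<'E'
from h import *
s,P=wristpose(); c=manip.calibration("wrist"); im=cv2.imread("pics/w2.png"); g=cv2.cvtColor(im,6)
tp=np.array(s["tool_pos"])
x0,y0=270,140; roi=cv2.resize(g[y0:y0+100,x0:x0+180],None,fx=4,fy=4,interpolation=cv2.INTER_CUBIC)
for p2 in (30,20,):
    C=cv2.HoughCircles(cv2.GaussianBlur(roi,(0,0),2),cv2.HOUGH_GRADIENT,1,100,param1=60,param2=p2,minRadius=52,maxRadius=76)
    if C is not None:
        for x,y,r in C[0]:
            u=(x+.5)/4-.5+x0; v=(y+.5)/4-.5+y0; print(p2,round(u,1),round(v,1),round(r/4,1),ray(c,(u,v),.046,P).round(4))
Pi=np.linalg.inv(P)
for X in([.507,-.082,.046],[.571,-.086,.046],[tp[0],tp[1],tp[2]-.0063]):
    q=Pi@np.array(list(X)+[1]); print("expect",c["fx"]*q[0]/q[2]+c["cx"],c["fy"]*q[1]/q[2]+c["cy"],"diam28",.028*c["fx"]/q[2])
for uv in((283,152),(430,160)): print("corner",ray(c,uv,.046,P).round(4))
cv2.imwrite("pics/w2c.png",cv2.resize(im[145:265,270:440],None,fx=4.5,fy=4.5,interpolation=cv2.INTER_CUBIC))
E
```

```text
20 386.8 207.0 14.8 [ 0.5707 -0.0845  0.046 ]
20 316.8 202.8 15.8 [ 0.5068 -0.0808  0.046 ]
20 315.8 239.5 15.4 [ 0.5061 -0.1165  0.046 ]
expect 316.93626604846264 204.0653142306572 diam28 30.78371790170941
expect 387.00576682962725 208.54748442828117 diam28 30.66481036555474
expect 316.8934617830587 239.76343338321027 diam28 45.9323725817151
corner [ 0.4773 -0.0352  0.046 ]
corner [ 0.6058 -0.0417  0.046 ]
```

View pics/w2c.png

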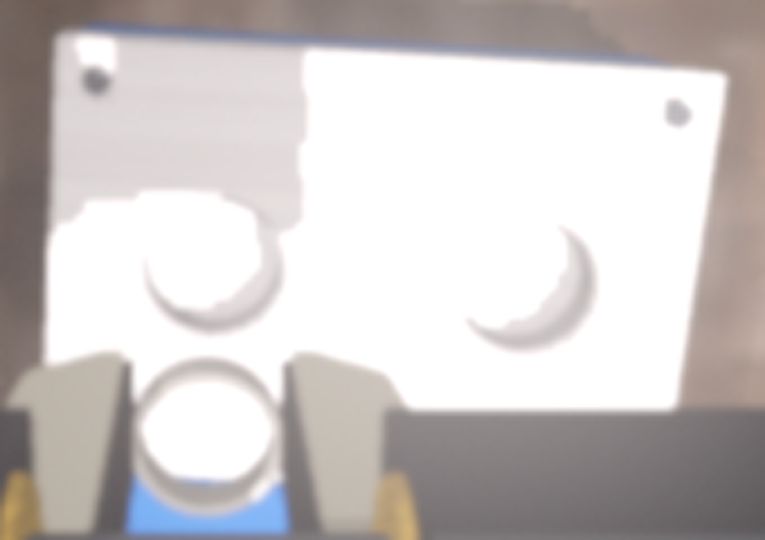

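The Hough circles, plate corners and top view agree on the pockets to about 1 mm: p0 (0.507, -0.0815) and p1 (0.571, -0.085). The ring is centred in the jaws, so I'm lowering it over p0.

>>> play_rows:
  plan:
    - {"tx": 0.5,"ty": -0.5,"tz": -40,"turn": 0}
    - {"tx": 0.5,"ty": -0.5,"tz": -60,"turn": 0}
    - {"tx": 0.5,"ty": -0.5,"tz": -72,"turn": 0}
    - {"tx": 0.5,"ty": -0.5,"tz": -78,"turn": 0}
    - {"tx": 0.5,"ty": -0.5,"tz": -78,"turn": 0}
    - {"tx": 0.5,"ty": -0.5,"tz": -78,"turn": 0}

```text
clock: 4.58
tool_pos: [0.5075, -0.0812, 0.062]
ee_rot: [[1.0, 0.003, -0.0], [0.003, -1.0, -0.002], [-0.0, 0.002, -1.0]]
force: [-0.0, -0.4, 0.1]
gripper_width: 0.0199
```

>>> play_rows:
  plan:
    - {"tx": 0,"ty": 0,"tz": 0,"turn": 0}
    - {"tx": 0,"ty": 0,"tz": 0,"turn": 0}
    - {"tx": 0,"ty": 0,"tz": 0,"turn": 0}
    - {"tx": 0,"ty": 0,"tz": 0,"turn": 0}
  gripper: 0.1

```text
clock: 5.08
tool_pos: [0.5075, -0.0813, 0.062]
ee_rot: [[1.0, 0.003, -0.0], [0.003, -1.0, -0.002], [-0.0, 0.002, -1.0]]
force: [-0.2, 0.1, 0.0]
gripper_width: 0.0503
```

>>> play_rows:
  plan:
    - {"tx": 0,"ty": 0,"tz": 50,"turn": 0}
    - {"tx": 0,"ty": 20,"tz": 85,"turn": 0}
    - {"tx": 0,"ty": 35,"tz": 85,"turn": 0}
    - {"tx": 0,"ty": 35,"tz": 85,"turn": 0}

```text
clock: 5.58
tool_pos: [0.5072, -0.0449, 0.1466]
ee_rot: [[1.0, 0.005, -0.001], [0.005, -1.0, -0.001], [-0.001, 0.001, -1.0]]
force: [-0.6, -0.2, 0.4]
gripper_width: 0.0512
```

```bash
python3 w.py w3; python3 - <<'E'
import cv2
im=cv2.imread("pics/w3.png"); cv2.imwrite("pics/w3c.png",cv2.resize(im[150:340,230:450],None,fx=3,fy=3,interpolation=cv2.INTER_CUBIC))
E
```

```text
tcp [ 0.5072 -0.0449  0.1466] yaw 0.005 w 0.051217307288546884 5.575
```

View pics/w3c.png

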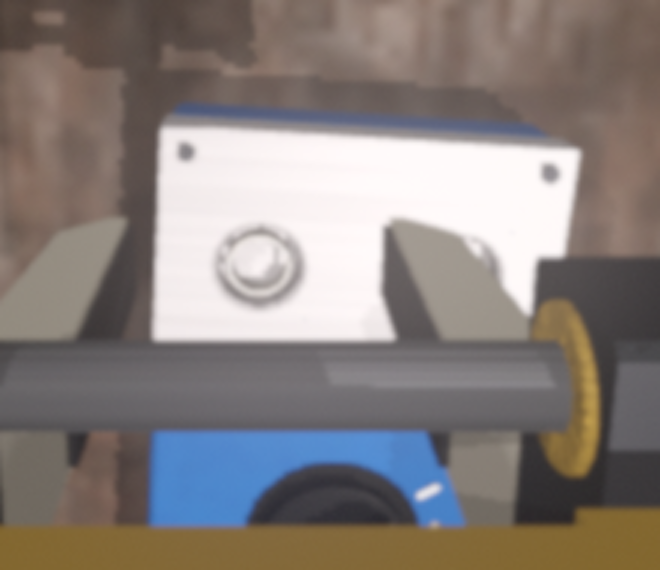

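Ring 1 lies flat and concentric in the near pocket, at crop (258,265). Now for ring 2.

>>> play_rows:
  plan:
    - {"tx": -8,"ty": 50,"tz": 0,"turn": 0}
    - {"tx": -16,"ty": 105,"tz": 0,"turn": 0}
    - {"tx": -24,"ty": 160,"tz": 0,"turn": 0}
    - {"tx": -32,"ty": 210,"tz": 0,"turn": 0}
    - {"tx": -39,"ty": 235,"tz": -10,"turn": 0}
    - {"tx": -39,"ty": 235,"tz": -10,"turn": 0}
    - {"tx": -39,"ty": 235,"tz": -10,"turn": 0}

```text
clock: 6.5
tool_pos: [0.4681, 0.1875, 0.1357]
ee_rot: [[1.0, 0.003, -0.003], [0.003, -1.0, -0.003], [-0.003, 0.003, -1.0]]
force: [0.1, -0.7, -0.7]
gripper_width: 0.0512
```

```bash
python3 w.py w4; python3 - <<'E'
from h import *
s,P=wristpose(); c=manip.calibration("wrist"); q=np.linalg.inv(P)@np.array([.4684,.1916,.008,1])
u,v=c["fx"]*q[0]/q[2]+c["cx"],c["fy"]*q[1]/q[2]+c["cy"]; print(u,v)
import subprocess; print(subprocess.run(["python3","ring.py","pics/w4.png",str(u),str(v),"0.008"],capture_output=True,text=True).stdout)
im=cv2.imread("pics/w4.png"); cv2.imwrite("pics/w4c.png",cv2.resize(im[100:300,150:450],None,fx=2.5,fy=2.5))
E
```

```text
tcp [0.4681 0.1875 0.1357] yaw 0.003 w 0.05118736517947548 6.5
316.6313236821118 189.8644687597718
ring px 315.2 190.8 r 11.1 otsu 167.0 pos [0.4669 0.1906 0.008 ]
shift mm [  -1.4    3.2 -127.9]
```

View pics/w4c.png

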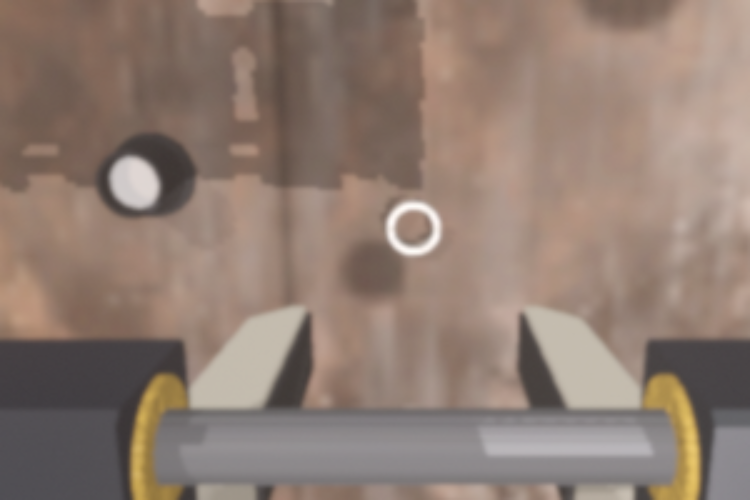

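Ring 2 is at (315,191) and the loupe, at crop (145,175), is well clear.

>>> play_rows:
  plan:
    - {"tx": -1.5,"ty": 3,"tz": -40,"turn": 0}
    - {"tx": -1.5,"ty": 3,"tz": -80,"turn": 0}
    - {"tx": -1.5,"ty": 3,"tz": -105,"turn": 0}
    - {"tx": -1.5,"ty": 3,"tz": -116,"turn": 0}
    - {"tx": -1.5,"ty": 3,"tz": -122,"turn": 0}
    - {"tx": -1.5,"ty": 3,"tz": -122,"turn": 0}

```text
clock: 7.3
tool_pos: [0.4672, 0.1901, 0.0143]
ee_rot: [[1.0, 0.001, -0.002], [0.001, -1.0, -0.003], [-0.002, 0.003, -1.0]]
force: [-0.1, 0.0, 0.5]
gripper_width: 0.0512
```

>>> play_rows:
  plan:
    - {"tx": 0,"ty": 0,"tz": 0,"turn": 0}
    - {"tx": 0,"ty": 0,"tz": 0,"turn": 0}
    - {"tx": 0,"ty": 0,"tz": 0,"turn": 0}
    - {"tx": 0,"ty": 0,"tz": 0,"turn": 0}
  gripper: -1

```text
clock: 7.8
tool_pos: [0.4672, 0.1902, 0.0145]
ee_rot: [[1.0, 0.002, -0.001], [0.002, -1.0, -0.003], [-0.001, 0.003, -1.0]]
force: [0.1, 0.3, 1.6]
gripper_width: 0.0192
```

>>> play_rows:
  plan:
    - {"tx": 0,"ty": 0,"tz": 45,"turn": 0}
    - {"tx": 5,"ty": -15,"tz": 95,"turn": 0}
    - {"tx": 25,"ty": -65,"tz": 120,"turn": 0}
    - {"tx": 47,"ty": -120,"tz": 120,"turn": 0}
    - {"tx": 69,"ty": -175,"tz": 120,"turn": 0}
    - {"tx": 90,"ty": -230,"tz": 120,"turn": 0}
    - {"tx": 104,"ty": -270,"tz": 120,"turn": 0}
    - {"tx": 104,"ty": -275,"tz": 120,"turn": 0}

```text
clock: 8.8
tool_pos: [0.5717, -0.0885, 0.1345]
ee_rot: [[1.0, -0.003, -0.001], [-0.003, -1.0, -0.004], [-0.001, 0.004, -1.0]]
force: [-1.1, 0.2, 0.2]
gripper_width: 0.0197
```

>>> play_rows:
  plan:
    - {"tx": 0,"ty": 0,"tz": 0,"turn": 0}
    - {"tx": 0,"ty": 0,"tz": 0,"turn": 0}

```text
clock: 9.05
tool_pos: [0.5713, -0.0872, 0.1344]
ee_rot: [[1.0, -0.002, -0.001], [-0.002, -1.0, -0.003], [-0.001, 0.003, -1.0]]
force: [0.5, 0.9, -0.1]
gripper_width: 0.0195
```

```bash
python3 w.py w5; python3 - <<'E'
from h import *
s,P=wristpose(); c=manip.calibration("wrist"); im=cv2.imread("pics/w5.png"); g=cv2.cvtColor(im,6); tp=np.array(s["tool_pos"])
x0,y0=220,140; roi=cv2.resize(g[y0:y0+120,x0:x0+180],None,fx=4,fy=4,interpolation=cv2.INTER_CUBIC)
C=cv2.HoughCircles(cv2.GaussianBlur(roi,(0,0),2),cv2.HOUGH_GRADIENT,1,100,param1=60,param2=20,minRadius=52,maxRadius=80)
for x,y,r in C[0]:
    u=(x+.5)/4-.5+x0; v=(y+.5)/4-.5+y0; print(round(u,1),round(v,1),round(r/4,1),ray(c,(u,v),.046,P).round(4),ray(c,(u,v),tp[2]-.0065,P).round(4))
E
```

```text
tcp [ 0.5713 -0.0872  0.1344] yaw -0.002 w 0.019522871503280942 9.05
315.8 233.5 14.5 [ 0.5707 -0.115   0.046 ] [ 0.5707 -0.083   0.128 ]
246.0 196.5 17.2 [ 0.509 -0.08   0.046] [ 0.5298 -0.0599  0.128 ]
316.0 201.2 16.2 [ 0.5709 -0.0844  0.046 ] [ 0.5709 -0.0628  0.128 ]
```

>>> play_rows:
  plan:
    - {"tx": 0,"ty": 2.5,"tz": -40,"turn": 0}
    - {"tx": -0.3,"ty": 2.5,"tz": -58,"turn": 0}
    - {"tx": -0.3,"ty": 2.5,"tz": -68,"turn": 0}
    - {"tx": -0.3,"ty": 2.5,"tz": -72.5,"turn": 0}
    - {"tx": -0.3,"ty": 2.5,"tz": -72.5,"turn": 0}
    - {"tx": -0.3,"ty": 2.5,"tz": -72.5,"turn": 0}

```text
clock: 9.85
tool_pos: [0.5714, -0.0845, 0.0626]
ee_rot: [[1.0, -0.001, -0.0], [-0.001, -1.0, -0.003], [-0.0, 0.003, -1.0]]
force: [-0.1, 0.3, 0.8]
gripper_width: 0.0194
```

>>> play_rows:
  plan:
    - {"tx": 0,"ty": 0,"tz": 0,"turn": 0}
    - {"tx": 0,"ty": 0,"tz": 0,"turn": 0}
    - {"tx": 0,"ty": 0,"tz": 0,"turn": 0}
    - {"tx": 0,"ty": 0,"tz": 0,"turn": 0}
  gripper: 0.1

```text
clock: 10.35
tool_pos: [0.5715, -0.0845, 0.0626]
ee_rot: [[1.0, -0.002, 0.0], [-0.002, -1.0, -0.003], [0.0, 0.003, -1.0]]
force: [0.7, -0.0, 0.3]
gripper_width: 0.0498
```

>>> play_rows:
  plan:
    - {"tx": 0,"ty": 0,"tz": 50,"turn": 0}
    - {"tx": -10,"ty": 20,"tz": 95,"turn": 0}
    - {"tx": -30,"ty": 35,"tz": 110,"turn": 0}
    - {"tx": -30,"ty": 35,"tz": 110,"turn": 0}

```text
clock: 10.85
tool_pos: [0.541, -0.0485, 0.1738]
ee_rot: [[1.0, 0.0, 0.002], [0.0, -1.0, -0.003], [0.002, 0.003, -1.0]]
force: [0.7, 0.3, 0.0]
gripper_width: 0.0509
```

```bash
python3 w.py w6; python3 - <<'E'
import cv2
im=cv2.imread("pics/w6.png"); cv2.imwrite("pics/w6c.png",cv2.resize(im[150:340,220:440],None,fx=3,fy=3,interpolation=cv2.INTER_CUBIC))
E
```

```text
tcp [ 0.541  -0.0485  0.1738] yaw 0.0 w 0.05086016475640613 10.85
```

View pics/w6c.png

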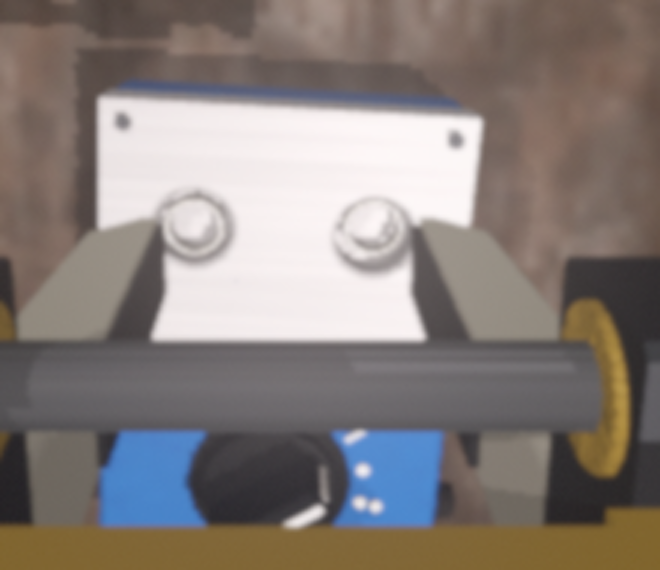

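Both rings sit in their pockets, at crop (195,228) and (372,232). Next I'll hover over the dial with the jaws across the bar, at yaw about -1.03, and check the ring and bar heights from depth.

>>> play_rows:
  plan:
    - {"tx": 0,"ty": -10,"tz": 0,"turn": -0.15}
    - {"tx": 0,"ty": -25,"tz": 0,"turn": -0.3}
    - {"tx": -2,"ty": -45,"tz": 0,"turn": -0.45}
    - {"tx": -4,"ty": -70,"tz": 0,"turn": -0.6}
    - {"tx": -6,"ty": -95,"tz": 0,"turn": -0.75}
    - {"tx": -7,"ty": -120,"tz": 0,"turn": -0.9}
    - {"tx": -7.5,"ty": -134.5,"tz": 0,"turn": -1.03}
    - {"tx": -7.5,"ty": -134.5,"tz": 0,"turn": -1.03}

```text
clock: 11.9
tool_pos: [0.534, -0.1856, 0.172]
ee_rot: [[0.513, -0.858, -0.004], [-0.858, -0.513, -0.004], [0.002, 0.005, -1.0]]
force: [0.4, -0.3, -0.3]
gripper_width: 0.0514
```

```bash
cat > dep.py <<'E'
from h import *
s,P=wristpose(); im,d=manip.get_image("wrist"); c=manip.calibration("wrist"); cv2.imwrite("pics/w7.png",im)
v,u=np.mgrid[:400,:640]; X=np.stack([(u-c["cx"])/c["fx"]*d,(v-c["cy"])/c["fy"]*d,d],-1)@P[:3,:3].T+P[:3,3]
ok=d>0; print("tcp",np.round(s["tool_pos"],4),"yaw",np.arctan2(s["ee_rot"][1][0],s["ee_rot"][0][0]))
for n,p in(("p0",(.507,-.0815)),("p1",(.571,-.085))):
    r=np.hypot(X[...,0]-p[0],X[...,1]-p[1]); m=ok&(X[...,2]<.06)
    for a,b in((0,.005),(.0075,.0095),(.018,.024)): k=m&(r>=a)&(r<b); print(n,a,k.sum(),np.percentile(X[...,2][k],[10,50,90]).round(4) if k.any() else'')
m=ok&(X[...,2]>.072)&(X[...,2]<.082)&(np.hypot(X[...,0]-.5335,X[...,1]+.183)<.04)
q=X[m][:,:2]; print("bar n",m.sum())
if m.sum()>20:
    R=cv2.minAreaRect((q*1000).astype(np.float32)); print("bar rect mm",R,"zmed",np.median(X[m][:,2]))
E
python3 dep.py
```

```text
tcp [ 0.534  -0.1856  0.172 ] yaw -1.0321035399550964
p0 0 72 [0.0327 0.0336 0.0344]
p0 0.0075 87 [0.0331 0.037  0.0428]
p0 0.018 799 [0.0448 0.0457 0.0466]
p1 0 81 [0.0332 0.0339 0.0347]
p1 0.0075 113 [0.0331 0.0348 0.0424]
p1 0.018 926 [0.0449 0.0458 0.0467]
bar n 728
bar rect mm ((533.3702392578125, -184.2223358154297), (46.828975677490234, 13.82934284210205), 31.24354362487793) zmed 0.07648504051263288
```

The depth fit puts the bar at 46.8 x 13.8 mm, centre (0.5334, -0.1842), angle 0.545 rad and top 76.5 mm, as the sizes given predict. The ring tops read about 42 mm in both pockets, so both lie flat. Descending to the bar.

>>> play_rows:
  plan:
    - {"tx": -0.5,"ty": 1,"tz": -30,"turn": 0.006}
    - {"tx": -0.5,"ty": 1,"tz": -60,"turn": 0.006}
    - {"tx": -0.5,"ty": 1,"tz": -70,"turn": 0.006}
    - {"tx": -0.5,"ty": 1,"tz": -70,"turn": 0.006}

```text
clock: 12.45
tool_pos: [0.5334, -0.1831, 0.1017]
ee_rot: [[0.522, -0.853, -0.005], [-0.853, -0.522, -0.003], [0.0, 0.006, -1.0]]
force: [0.7, -0.7, 0.6]
gripper_width: 0.0512
```

>>> play_rows:
  plan:
    - {"tx": 0,"ty": -1,"tz": -15,"turn": -0.004}
    - {"tx": 0,"ty": -1,"tz": -26,"turn": -0.004}
    - {"tx": 0,"ty": -1,"tz": -33,"turn": -0.004}
    - {"tx": 0,"ty": -1,"tz": -33,"turn": -0.004}

```text
clock: 12.95
tool_pos: [0.5331, -0.1841, 0.0682]
ee_rot: [[0.519, -0.855, -0.006], [-0.855, -0.519, -0.003], [-0.001, 0.006, -1.0]]
force: [-0.6, -0.2, -0.3]
gripper_width: 0.0514
```

>>> play_rows:
  plan:
    - {"tx": 0,"ty": 0,"tz": 0,"turn": 0}
    - {"tx": 0,"ty": 0,"tz": 0,"turn": 0}
    - {"tx": 0,"ty": 0,"tz": 0,"turn": 0}
    - {"tx": 0,"ty": 0,"tz": 0,"turn": 0}
    - {"tx": 0,"ty": 0,"tz": 0,"turn": 0}
  gripper: -1
  newtons: 45

```text
clock: 13.58
tool_pos: [0.5338, -0.185, 0.0684]
ee_rot: [[0.518, -0.855, -0.004], [-0.855, -0.518, -0.004], [0.001, 0.006, -1.0]]
force: [2.4, -3.3, -2.3]
gripper_width: 0.0136
```

The grip closed at 13.6 mm, which matches the 14 mm bar. Turning clockwise in two stages.

>>> play_rows:
  plan:
    - {"tx": 0,"ty": 0,"tz": 0,"turn": -0.1}
    - {"tx": 0,"ty": 0,"tz": 0,"turn": -0.2}
    - {"tx": 0,"ty": 0,"tz": 0,"turn": -0.3}
    - {"tx": 0,"ty": 0,"tz": 0,"turn": -0.4}
    - {"tx": 0,"ty": 0,"tz": 0,"turn": -0.5}
    - {"tx": 0,"ty": 0,"tz": 0,"turn": -0.6}
    - {"tx": 0,"ty": 0,"tz": 0,"turn": -0.6}

```text
clock: 14.45
tool_pos: [0.5338, -0.1849, 0.0684]
ee_rot: [[-0.054, -0.999, -0.006], [-0.999, 0.054, -0.001], [0.002, 0.006, -1.0]]
force: [0.3, -0.4, 0.1]
gripper_width: 0.0133
```

>>> play_rows:
  plan:
    - {"tx": 0,"ty": 0,"tz": 0,"turn": -0.1}
    - {"tx": 0,"ty": 0,"tz": 0,"turn": -0.2}
    - {"tx": 0,"ty": 0,"tz": 0,"turn": -0.3}
    - {"tx": 0,"ty": 0,"tz": 0,"turn": -0.4}
    - {"tx": 0,"ty": 0,"tz": 0,"turn": -0.5}
    - {"tx": 0,"ty": 0,"tz": 0,"turn": -0.6}
    - {"tx": 0,"ty": 0,"tz": 0,"turn": -0.62}
    - {"tx": 0,"ty": 0,"tz": 0,"turn": -0.62}

```text
clock: 15.45
tool_pos: [0.5338, -0.1848, 0.0684]
ee_rot: [[-0.622, -0.783, -0.006], [-0.783, 0.622, 0.002], [0.002, 0.006, -1.0]]
force: [0.5, -0.9, -0.2]
gripper_width: 0.0139
```

>>> play_rows:
  plan:
    - {"tx": 0,"ty": 0,"tz": 0,"turn": 0}
    - {"tx": 0,"ty": 0,"tz": 0,"turn": 0}
    - {"tx": 0,"ty": 0,"tz": 0,"turn": 0}
    - {"tx": 0,"ty": 0,"tz": 0,"turn": 0}

```text
clock: 15.95
tool_pos: [0.5339, -0.1848, 0.0684]
ee_rot: [[-0.622, -0.783, -0.006], [-0.783, 0.622, 0.003], [0.002, 0.006, -1.0]]
force: [0.2, -1.2, -0.4]
gripper_width: 0.0138
```

```bash
python3 dep.py; python3 - <<'E'
from h import *
s=manip.sense(); print(s["ft_torque"],s["force"],s["gripper_width"])
im,d=manip.get_image("top"); a=cv2.resize(im[150:260,210:440],None,fx=3.4,fy=3.4,interpolation=cv2.INTER_CUBIC)
w=cv2.imread("pics/w7.png")[100:240,160:480]; w=cv2.resize(w,(a.shape[1],200)); cv2.imwrite("pics/f.png",np.vstack([a,w]))
E
```

```text
tcp [ 0.5339 -0.1848  0.0684] yaw -2.2422410879465398
p0 0 0 
p0 0.0075 0 
p0 0.018 0 
p1 0 0 
p1 0.0075 2 [0.042  0.0422 0.0423]
p1 0.018 479 [0.045  0.0458 0.0465]
bar n 1692
bar rect mm ((538.2537231445312, -189.80523681640625), (31.449678421020508, 32.9698371887207), 2.2256853580474854) zmed 0.07656455670489883
[-0.05917437 -0.04236051  0.07319046] [ 0.27340747 -0.14614592 -0.42458606] 0.013690892583543732
```

View pics/f.png

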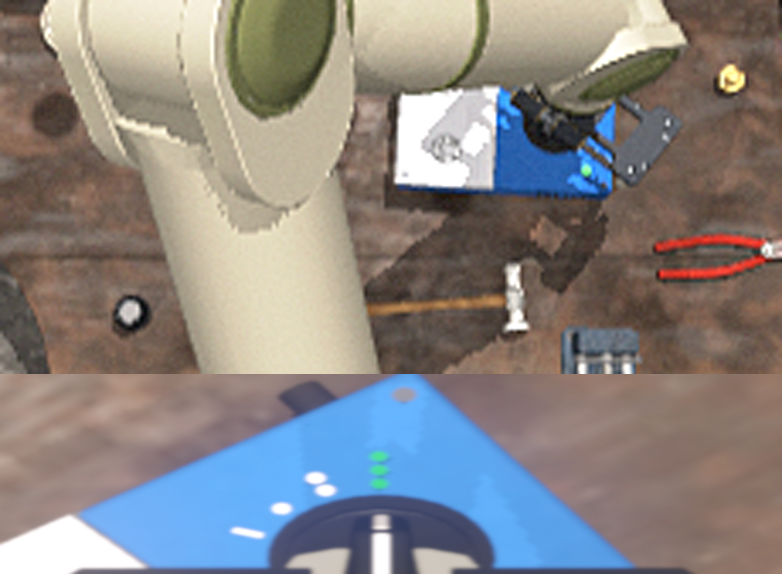

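The white pointer (380,540) lines up with the three green dots (380,470). The tool has turned 1.216 rad, and the spring still pushes back at about 0.07 N m. The loupe, hammer, weight and pliers appear where they lay. Handing in while still holding.

```bash
python3 -c "
from bench import manip
print(manip.finish_job()); print(manip.sense()['clock'])"
```

```text
the job is handed in; nothing more can be done
None
the job is handed in; nothing more can be done
```

I dropped both rings into their pockets, turned the dial clockwise to the third click, and handed the job in while still holding it. That took about 16 s of the 64 s, and `finish_job()` gave no verdict.

**Rings:** The wrist picture taken after the second drop showed one ring lying in each pocket. Depth taken before the dial was turned put the ring tops at about 42 mm in both pockets, as expected for rings lying flat. At the end the gripper blocked nearly all of the wrist camera's view of the pockets. The final top view shows only the near ring, still in place; the far ring was not re-checked.

**Dial:** The tool turned 1.216 rad, and the pointer lined up with the three green dots. The grip was steady at 13.7 mm on the 14 mm bar, with about 0.07 N m of spring torque still felt.

**Bystanders:** The loupe, hammer, weight and pliers appear where they lay in the last top view, though the arm hid part of the hammer's handle. I judged this by eye and did not measure it.

**Disagreements:** The bar shape from the final depth picture was meaningless because the fingers were in the view. The gripper read 19 to 20 mm on the 21 mm rings, which caused no trouble.

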